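Fix the tube mixer's rotor shaft in its drive hub

ROBOT

A 6-joint arm with a two-finger parallel gripper is mounted at the origin on the work surface. World frame = base frame: x ahead of the robot, y to its left, z up, the work surface at z = 0. Lengths are in mm, angles in degrees, forces in N, time in s.
With the tool pointing down it reaches from about 300 to 850 mm from the base axis. Payload 4.2 kg.
Tool frame: the origin (TCP) lies midway between the tips of the shut fingers; the grasp point (between the pads) lies 19 mm behind it; z points along the fingers, y is the direction in which the jaws open and shut (so a half turn about z gives the same grasp; the last joint's range is limited). The gripper opens to 91 mm and grips with 3 to 60 N. Pads are 32 mm wide; open, the fingers measure 118 mm over their backs; the gripper's body (76 mm by 178 mm) begins 60 mm behind the grasp point.
Start: joints at [63.942, 18.312, 89.639, -0, 72.044, -1.146], TCP at [242.211, 521.514, 213.976] pointing down, gripper open.
Joint ranges: [-177.97, 177.97], [-48.28, 115.42], [12.27, 149.76], [-77.06, 257.06], [2.81, 150.46], [-146.56, 146.56]. Speed limits (degrees/s): [147.25, 147.25, 180, 180, 180, 180].

INTERFACE

Orientations are given as [roll, pitch, yaw] about the fixed x, y, z axes, in that order (R = Rz(yaw) Ry(pitch) Rx(roll)).
In Python, from workcell import * gives the robot as it stands.
- The arm moves only by the tool arm_command, never from a script. Its argument "deltas" is text: rows parted by semicolons, each of 7 numbers parted by spaces: the shift along the tool's x, y, z in mm, then the turn, a rotation vector about the tool's x, y, z in degrees, then the finger opening in mm, from 0 to 91.2. In form: x y z wx wy wz hand; .... A call has 1 to 5 rows; each row shifts and turns the commanded pose from where the row before left it, along the tool's axes as they then stand; what a row does not reach is not made up. A row lasts 1/8 s, in which the tool goes at most 62.5 mm and 10.7 degrees, less where a joint would pass 70% of its speed; a pose out of reach is approached as far as the arm can. A call is refused whole if a number of a shift passes 62.5 or a number of a turn 10.7, either way. A call with a gripper value outside its range is refused whole. The fingers move at their own pace and stop on an object; "force" is the grip in N (left out, the last holds). Time passes only in rows, so rows that do not move let the fingers close. It gives the time, the measured TCP pose, the force and the opening at its end, in the units of the state.
- state(): the state, without advancing time (a new reading comes with each control period).
- grab_frame(name): name is "side" or "top"; returns the picture (400x640x3 uint8, red, green, blue); there is no depth.
- camera_model(name): a dict with "fx", "fy", "cx", "cy" (pixels), "k1" (the pictures are not rectified: a ray, as slopes to the right and down, at radius r is drawn at 1 + k1 r^2 times it, then the intrinsics apply), "rvec" (rotation vector, rad) and "tvec" (3), from world to camera coordinates, as OpenCV has them. Camera axes: x right, y down, z forward; pixel columns grow to the right and rows downward; lengths in mm; the calibration is good to about 2 mm. A picture is of the moment at which its call begins. camera_model takes no time and is no camera call.
- job_done(): hands the job in, once; it reports no verdict.
The state is a dict: "time_s": time; "qpos": joint angles; "qvel": joint speeds; "effort": joint torques, N m; "ee_pos": TCP position; "ee_rot": TCP orientation; "force": force on the tool from outside, world axes, zero at the start; "torque": the same for the moment, N m; "gripper_width": finger opening in mm.
Only numpy, scipy, OpenCV 4.12 (cv2) and the standard library are available. Lean on these libraries where they do the work, as an engineer would, in place of code of your own. Each camera call takes 0.05 s, during which the arm holds its last target. There are 200 camera calls.

TASK

On the tube mixer, swing the rotor by its steel tab until the tab stands straight up, so that the flat on the shaft faces the set screw. Then take the T-handle hex key from its holder, push it gently and fully into the hex socket on top of the set screw, and turn it clockwise until the screw bears firmly on the flat, but do not force it further. Let go, leaving the key standing in the screw and the jar, the bottle and the screwdriver undisturbed.

Things in the scene. Friction and masses are not known exactly. Their poses are not given: they have to be found in the camera images.
- mixer: Fixed tube mixer. Origin under its base, below the shaft axis, which lies along its y, 70 mm up. Along y: gearbox -160 to -65 mm, 110 mm high; aluminium hub -43 to 3 mm, 46 mm wide, 118 mm high, set screw upright in its middle (y = -20); pedestal 42 to 62, 82 mm high; tab at y = 100; tube drum 138 to 218, radius 35 mm
- shaft (a joint): Angle of rotor and shaft (rad). 0: tab straight up and the shaft's flat facing up to the set screw. Grows as the tab swings from straight up towards the mixer's +x; it starts leaning to -x, -1.15 to -0.45. Stiff: about 0.22 N m of friction (3.5 N at the tab); stays where it is left
- rotor_tab (a point): Centre of the steel grip tab on the rotor's arm, 66 mm out from the shaft's axis, turning with the 24 mm shaft, whose flat is 3 mm deep. Tab 16 mm thick along the mixer's y, 18 mm wide, 36 mm long outwards (z of this frame points outwards)
- socket (a point): Mouth of the hex socket, centre of the set screw's top: 12.6 mm across flats, 16 mm deep, steel rim 24 mm wide, 121 to 125 mm above the bench. z up; x is normal to a pair of flats and turns with the screw. Clockwise from above drives it down 3 mm per rad. The key fits with 0.3 mm a side and 0.1 rad of play each way
- setscrew: The set screw (its sliding part, which does not turn): origin on its axis at its top, z up; 6 mm tip. It turns easily (0.09 N m at most) for 1.1 to 2.4 rad until it meets the flat, then stiffens by about 0.4 N m per rad of the key: 0.1 to 0.15 N m when held still is firm, over 0.18 N m forces it. If the tab is not upright it jams early on the round of the shaft
- holder: Grey block 64 x 64 x 50 mm fixed on the bench, with a round hole of 16 mm, 38 mm deep, in the middle of its top; the hex key stands in it. Origin under its centre
- key_bar (a point): Centre of the hex key's handle: a black bar 80 mm long (x), 16 mm thick (y), 20 mm high (z); z up along the shank. The key stands upright, 104 mm tall, about 0.14 kg; this point is 94 mm above its lower end, about 106 mm above the bench at the start
- key_tip (a point): Lower end of the hex key, on its axis: round pilot 9 mm wide, 4 mm long, then a 2 mm lead-in, then the hexagon, 12 mm across flats, up to 34 mm; above it a round 11 mm shank. x is normal to a pair of flats, the same x as the bar's. Fully in, this point is 16 mm below the mouth of the socket
- jar: Specimen jar with a lid, 54 mm wide, 65 mm tall, loose, not to be moved. Origin under its centre
- reagent: Brown reagent bottle, 52 mm wide, 120 mm tall, loose, not to be moved. Origin under its centre
- driver: Screwdriver, about 200 mm long, lying on the bench, not to be moved. Origin on the bench under its middle

How it is judged:
By the outcome, as a careful person would: the job done as asked, in the order asked, and still so for the second after the job is handed in, with the robot touching nothing.
It also fails if it takes over 72 s, if anything falls off the work surface, if the arm or the gripper's body presses on something with over 40 N, if the wrist force passes 120 N, or if a joint passes its speed limit or range.

## Working session

There is one attempt and no reset: what is moved stays moved. The work goes in short steps, Python scripts to look and compute and a tool call to move; the robot and the scene stay as the last step left them, time stands still between calls to the robot, and variables do not carry over. Pictures are saved under pics/ and viewed, about 8 in all and at most 12, crops included, and the job is handed in when it is done.

Besides the shell and the picture viewer there is one more tool, called after "Call:" as a command line: name --argument value ..., lists and objects as JSON in quotes. arm_command: Moves the arm, as the interface text tells. Its arguments: {"type":"object","properties":{"deltas":{"type":"string"},"force":{"type":"number"}},"required":["deltas"]}

```bash
mkdir -p pics; ls; python3 - <<'E'
from workcell import *
import cv2
print(state())
for n in("top","side"):
    print(n,camera_model(n)); cv2.imwrite(f"pics/{n}0.png",cv2.cvtColor(grab_frame(n),cv2.COLOR_RGB2BGR))
E
```

```text
pics
{'time_s': 0.0, 'qpos': array([ 6.39421463e+01,  1.83513769e+01,  8.97087450e+01,  4.30886509e-04,
        7.20418958e+01, -1.14714663e+00]), 'qvel': array([-0.03793046, -0.07811264, -0.01250968,  0.01656976, -0.01348091,
       -0.02982624]), 'effort': array([-3.61851289e-04, -4.12464094e+01, -2.31972921e+01,  7.27709010e-02,
        4.57828317e-02, -1.47779515e-04]), 'ee_pos': array([241.97499906, 521.03821996, 213.10707114]), 'ee_rot': array([-1.79898011e+02, -2.45198479e-03,  1.55089158e+02]), 'force': array([ 0.38985377, -0.36948504,  0.35264819]), 'torque': array([ 0.02793144, -0.00334806,  0.0566123 ]), 'gripper_width': 91.20198734377675}
top {'fx': 391.78431998523126, 'fy': 391.78431998523126, 'cx': 318.30734260438504, 'cy': 197.46516774019145, 'k1': -0.08442126608087769, 'rvec': array([ 2.16587599, -2.12508941,  0.10959525]), 'tvec': array([ 23.03366961, 572.72829042, 981.52800318])}
side {'fx': 401.1634189564104, 'fy': 401.1634189564104, 'cx': 319.0362891553755, 'cy': 200.4967848745285, 'k1': 0.03396055790392616, 'rvec': array([ 2.32144413, -0.2652736 ,  0.10910176]), 'tvec': array([-544.38365708,  187.71171813, 1141.19205454])}
```

View pics/top0.png

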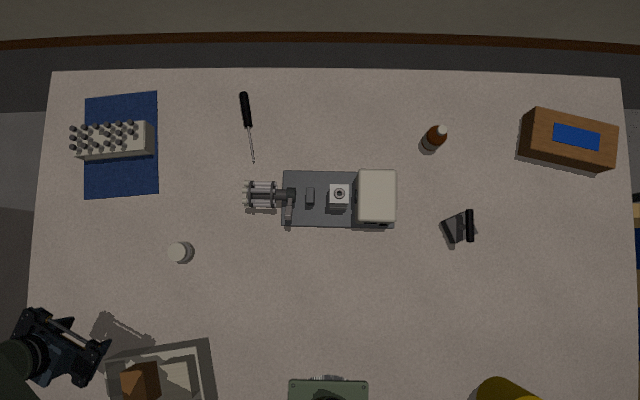

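View pics/side0.png

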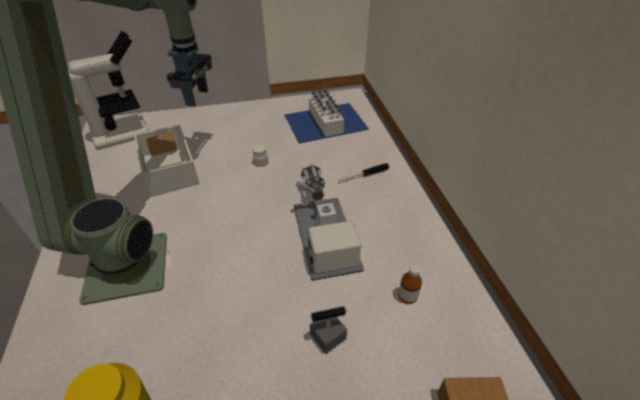

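```bash
cat > h.py <<'E'
import numpy as np,cv2
from workcell import *
def cam(n):
    m=camera_model(n);R=cv2.Rodrigues(m["rvec"])[0];return m,R,-R.T@m["tvec"]
def ray(n,uv):
    m,R,c=cam(n);d=np.array([(uv[0]-m["cx"])/m["fx"],(uv[1]-m["cy"])/m["fy"]]);s=d.copy()
    for _ in range(20): s=d/(1+m["k1"]*(s@s))
    v=R.T@np.array([*s,1]);return c,v/np.linalg.norm(v)
def plane(n,uv,z):
    c,v=ray(n,uv);return c+v*(z-c[2])/v[2]
def tri(a,b):
    c1,v1=ray("top",a);c2,v2=ray("side",b)
    t=np.linalg.lstsq(np.c_[v1,-v2],c2-c1,rcond=None)[0]
    p,q=c1+t[0]*v1,c2+t[1]*v2;return (p+q)/2,np.linalg.norm(p-q)
def proj(n,P):
    m,R,c=cam(n);p=R@np.asarray(P,float)+m["tvec"];s=p[:2]/p[2];s=s*(1+m["k1"]*(s@s))
    return np.array([m["cx"]+m["fx"]*s[0],m["cy"]+m["fy"]*s[1]])
def crop(im,x0,y0,x1,y1,k): return cv2.resize(im[y0:y1,x0:x1],None,fx=k,fy=k,interpolation=cv2.INTER_CUBIC)
def shot(n): return cv2.cvtColor(grab_frame(n),cv2.COLOR_RGB2BGR)
E
python3 - <<'E'
from h import *
t=cv2.imread("pics/top0.png");s=cv2.imread("pics/side0.png")
o=np.zeros((600,680,3),np.uint8);o[:320]=crop(t,235,160,405,240,4)
o[320:600,:240]=crop(t,435,195,495,265,4);o[320:600,240:480]=crop(s,285,160,345,230,4)
o[320:560,480:680]=crop(s,303,300,353,360,4)
o=np.clip(o*1.6,0,255).astype(np.uint8)
cv2.imwrite("pics/c1.png",o)
for n,u in(("top",(284,171)),("top",(282,226)),("side",(323,205))): print(plane(n,u,10))
print("gear",[plane("top",u,110) for u in((359,169),(396,169),(396,223),(359,222))])
print("socket",plane("top",(339.5,193.5),123), "bar",plane("top",(468,211),116),plane("top",(471,240),116))
E
```

```text
[645.79339994 128.5631388   10.        ]
[497.60740504 129.23145634  10.        ]
[596.52165326 107.03292841  10.        ]
gear [array([634.3005449 , -65.31039716, 110.        ]), array([ 635.90566684, -155.22428937,  110.        ]), array([ 504.74929233, -154.62492702,  110.        ]), array([505.60127856, -66.25080287, 110.        ])]
socket [571.64689899 -18.38979164 123.        ] bar [ 535.82216319 -326.88935353  116.        ] [ 466.79856446 -332.55876903  116.        ]
```

View pics/c1.png

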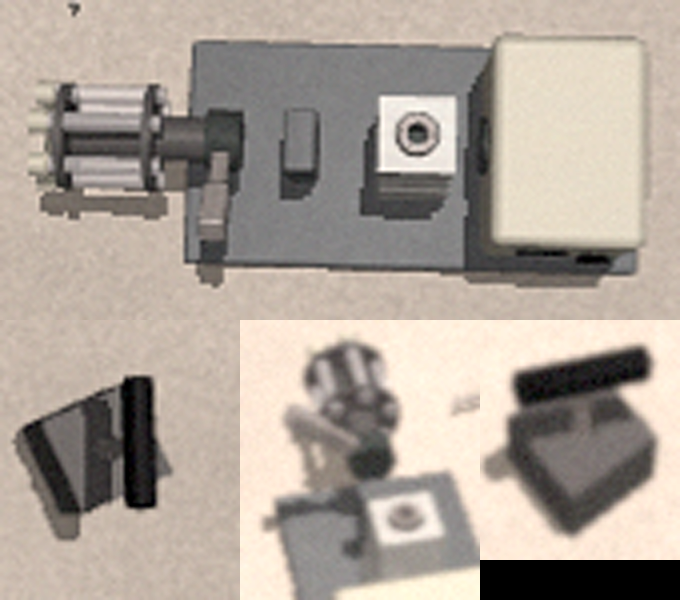

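```bash
python3 - <<'E'
from h import *
t=cv2.imread("pics/top0.png");s=cv2.imread("pics/side0.png")
f=lambda x,y,x0,y0,X,Y:(x0+(x-X)/4-.4,y0+(y-Y)/4-.4)
T=lambda x,y:f(x,y,235,160,0,0); S=lambda x,y:f(x,y,285,160,240,320)
print("socket",tri(T(418,133),S(404,516)))
print("hubtop",[plane("top",T(*p),118) for p in((379,96),(457,97),(457,174),(377,173))])
c,v=ray("top",T(213,209)); p=c+v*(101.6-c[1])/v[1];print("tab (y plane) ",p)
# end (outermost) of tab top view & side view
print("tab tip",tri(T(214,237),S(291,410)), "tab ctr",tri(T(214,209),S(308,420)))
for a in np.radians([-65,-55,-45,-35,-25]):
    P=lambda r:(571.6+r*np.sin(a),101.6,70+r*np.cos(a)); print(np.degrees(a),[np.round(proj(n,P(r)),1) for n in("top","side") for r in(48,66,84)])
for n,(x0,y0,x1,y1) in(("top",(455,200,485,250)),("side",(305,300,352,330))):
    im=(t if n=="top" else s)[y0:y1,x0:x1]; m=(im.max(2)<(22 if n=="top" else 22)).astype(np.uint8)
    k,l,st,_=cv2.connectedComponentsWithStats(m); b=1+st[1:,4].argmax()
    pts=np.argwhere(l==b)[:,::-1].astype(np.float32)+(x0,y0); r=cv2.minAreaRect(pts.astype(np.float32)); print(n,len(pts),pts.mean(0),r)
    for row in(m): pass
for u in(T(213,209),S(308,420)):print(u)
E
```

```text
socket (array([573.88076429, -17.54238002, 119.37824703]), np.float64(0.3761763947616083))
hubtop [array([595.86057094,   6.09895121, 118.        ]), array([596.05374616, -40.61099133, 118.        ]), array([549.66009091, -41.09855245, 118.        ]), array([549.41211143,   6.5084634 , 118.        ])]
tab (y plane)  [524.24866782 101.6        139.03611446]
tab tip (array([512.00077943, 101.12492045, 129.98165908]), np.float64(6.875186650950599)) tab ctr (array([527.36622901, 103.32635046, 115.38299575]), np.float64(2.0823817669663494))
-65.0 [array([289.9, 212.1]), array([289.4, 218.5]), array([288.9, 225. ]), array([301.9, 191.1]), array([296.6, 190.1]), array([291.2, 189. ])]
-55.0 [array([289.6, 210.1]), array([289.1, 215.8]), array([288.5, 221.6]), array([303.1, 189.1]), array([298.3, 187.4]), array([293.3, 185.6])]
-45.0 [array([289.5, 207.6]), array([288.8, 212.4]), array([288.1, 217.3]), array([304.8, 187.3]), array([300.6, 184.8]), array([296.3, 182.3])]
-35.0 [array([289.3, 204.8]), array([288.6, 208.4]), array([287.8, 212.2]), array([306.8, 185.7]), array([303.3, 182.5]), array([299.8, 179.3])]
-25.0 [array([289.2, 201.6]), array([288.5, 204. ]), array([287.7, 206.5]), array([309.1, 184.3]), array([306.5, 180.6]), array([303.9, 176.9])]
top 172 [468.89534884 225.80813953] ((469.2395935058594, 225.4904022216797), (31.215042114257812, 7.553959369659424), 87.70938873291016)
side 126 [326.46825397 314.95238095] ((327.8609619140625, 314.3511657714844), (6.076343536376953, 30.591251373291016), 77.90524291992188)
(287.85, 211.85)
(301.6, 184.6)
```

```bash
python3 - <<'E'
from h import *
a=tri((469.3,209.3),(345.2,310)); b=tri((469.5,241.2),(310.8,316.8)); c=tri((469.2,225.4),(328,313.6)); print(a,b,c)
d=a[0]-b[0];print(d,np.degrees(np.arctan2(d[1],d[0])))
# holder top corners, side crop
g=lambda x,y:(303+(x-480)/4-.4,300+(y-320)/4-.4)
for p in((512,432),(573,492),(655,437)):print(plane("side",g(*p),50))
for p in((35,427),(78,513)):print(plane("top",(435+p[0]/4-.4,195+(p[1]-320)/4-.4),50))
print(state()["ee_rot"])
# candidate bars
for yaw in(-5,-2,0,2):
  u=np.array([np.cos(np.radians(yaw)),np.sin(np.radians(yaw)),0])
  print(yaw,[np.round(proj(n,c[0]*[1,1,0]+[0,0,z]+k*40*u),1) for n,z in(("top",116),("top",96),("side",116)) for k in(-1,1)])
E
```

```text
(array([ 542.19921402, -333.92051455,  106.22493034]), np.float64(2.48477147243745)) (array([ 463.72598699, -332.63498254,  105.52921353]), np.float64(0.8071352304145224)) (array([ 502.63362259, -333.12589952,  104.75896388]), np.float64(1.0935933569048146))
[78.47322703 -1.28553201  0.69571681] -0.9385235393658015
[ 462.80532307 -328.26059139   50.        ]
[ 489.06547033 -372.42955981   50.        ]
[ 544.05796118 -350.32136692   50.        ]
[ 514.74137366 -286.31118698   50.        ]
[ 460.5737249 -313.077485    50.       ]
[-1.79909362e+02 -4.68674763e-04  1.55088768e+02]
-5 [array([469.8, 241.7]), array([471.9, 208.3]), array([466.9, 241.8]), array([469. , 209.1]), array([310.2, 313.2]), array([345.3, 308.8])]
-2 [array([470.7, 241.7]), array([471.1, 208.2]), array([467.7, 241.9]), array([468.1, 209. ]), array([310.3, 314.1]), array([345.1, 308. ])]
0 [array([471.3, 241.8]), array([470.5, 208.2]), array([468.3, 241.9]), array([467.6, 209. ]), array([310.5, 314.6]), array([344.9, 307.4])]
2 [array([471.8, 241.8]), array([469.9, 208.2]), array([468.9, 241.9]), array([467., 209.]), array([310.6, 315.2]), array([344.8, 306.9])]
```

```bash
cat >> h.py <<'E'
from scipy.spatial.transform import Rotation as Ro
def plan(pos,rpy,n,st=None):
    s=st or state();R0=Ro.from_euler("xyz",s["ee_rot"],degrees=True);R1=Ro.from_euler("xyz",rpy,degrees=True)
    D=R0.inv()*R1;w=D.as_rotvec()/n;p=R0.inv().apply(np.array(pos)-s["ee_pos"])
    v=np.linalg.solve(sum(Ro.from_rotvec(w*k).as_matrix() for k in range(n)),p)
    print(n,"rows of",np.round(v,2),np.round(np.degrees(w),2),"max",np.abs(v).max().round(1),np.degrees(np.linalg.norm(w)).round(1),"err now",np.round(p,1),np.round(D.as_rotvec(degrees=True),1))
E
python3 - <<'E'
from h import *
R=Ro.from_euler("xyz",[180,0,90],degrees=True)*Ro.from_rotvec([-44,0,0],degrees=True)
print(R.as_matrix().round(2),R.as_euler("xyz",degrees=True))
plan((483,102.6,163+70),[180,0,90],15)
print(plane("top",(180,252),30))
E
```

```text
[[ 0.    0.72  0.69]
 [ 1.   -0.   -0.  ]
 [ 0.    0.69 -0.72]] [ 1.36000000e+02 -1.27222187e-14  9.00000000e+01]
15 rows of [-33.87  -2.83  -1.31] [-0.01  0.    4.34] max 33.9 4.3 err now [-394.8 -278.1  -19.3] [-0.1  0.1 65.1]
[422.53087588 393.73171868  30.        ]
```

Call:
arm_command --deltas "-33.9 -2.8 -1.3 0 0 4.34 60;-33.9 -2.8 -1.3 0 0 4.34 60;-33.9 -2.8 -1.3 0 0 4.34 60;-33.9 -2.8 -1.3 0 0 4.34 60;-33.9 -2.8 -1.3 0 0 4.34 60" --force 10

```text
time_s: 0.72
ee_pos: [375.5, 415.7, 220.0]
ee_rot: [-179.9, 0.0, 133.2]
force: [-0.2, -0.2, -0.6]
gripper_width: 59.9
```

Call:
arm_command --deltas "-33.9 -2.8 -1.3 0 0 4.34 60;-33.9 -2.8 -1.3 0 0 4.34 60;-33.9 -2.8 -1.3 0 0 4.34 60;-33.9 -2.8 -1.3 0 0 4.34 60;-33.9 -2.8 -1.3 0 0 4.34 60"

```text
time_s: 1.35
ee_pos: [459.7, 269.1, 226.5]
ee_rot: [-180.0, 0.0, 111.5]
force: [-0.1, -1.0, -0.1]
gripper_width: 60.1
```

Call:
arm_command --deltas "-33.9 -2.8 -1.3 0 0 4.34 60;-33.9 -2.8 -1.3 0 0 4.34 60;-33.9 -2.8 -1.3 0 0 4.34 60;-33.9 -2.8 -1.3 0 0 4.34 60;-33.9 -2.8 -1.3 0 0 4.34 60"

```text
time_s: 1.98
ee_pos: [483.6, 101.7, 233.1]
ee_rot: [-180.0, 0.0, 89.8]
force: [0.1, -0.2, 0.6]
gripper_width: 59.9
```

```bash
python3 - <<'E'
from h import *
s=state();print(s["time_s"],s["ee_pos"],s["ee_rot"],s["qpos"],s["force"])
plan((483,102.6,163),[136,0,90],8)
E
```

```text
1.975 [483.62212961 101.69745381 233.07215767] [-1.79960197e+02  8.26538035e-03  8.98444129e+01] [ 1.05424078e+01  1.03073885e+01  9.78383884e+01 -7.71258378e-04
  7.18948683e+01  1.06982377e+01] [ 0.13864813 -0.21716989  0.55938049]
8 rows of [ 0.11 -3.03  8.45] [-5.5   0.01 -0.02] max 8.4 5.5 err now [ 0.9 -0.6 70.1] [-44.    0.1  -0.1]
```

Call:
arm_command --deltas "0.1 -3 8.4 -5.5 0 0 60;0.1 -3 8.4 -5.5 0 0 60;0.1 -3 8.4 -5.5 0 0 60;0.1 -3 8.4 -5.5 0 0 60;0.1 -3 8.4 -5.5 0 0 60"

```text
time_s: 2.6
ee_pos: [476.7, 103.3, 189.5]
ee_rot: [152.3, -0.0, 90.0]
force: [-0.3, 0.1, -0.0]
gripper_width: 59.9
```

Call:
arm_command --deltas "0.1 -3 8.4 -5.5 0 0 60;0.1 -3 8.4 -5.5 0 0 60;0.1 -3 8.4 -5.5 0 0 60;0 0 0 0 0 0 60"

```text
time_s: 3.1
ee_pos: [483.1, 93.9, 171.4]
ee_rot: [140.6, 1.3, 88.9]
force: [-0.2, 0.6, -1.0]
gripper_width: 60.1
```

```bash
python3 - <<'E'
from h import *
s=state();print(s["time_s"],s["ee_pos"],s["ee_rot"],s["qpos"])
plan((538.6,102.6,105.2),[136,0,90],8)
t=shot("top");d=shot("side")
a=crop(t,240,150,350,250,5);b=crop(d,240,130,350,230,5)
o=np.hstack([a[:, :400],b[:,:400]]);o=np.clip(o*1.6,0,255).astype(np.uint8);cv2.imwrite("pics/c2.png",o)
E
```

```text
3.1 [483.14869697  93.8891848  171.36843819] [140.58553785   1.2844188   88.85267132] [ 1.87701567e+01  6.77050010e-03  1.32725072e+02 -5.44382823e+01
  1.66128680e+01  6.81581899e+01]
8 rows of [ 1.27 -0.27 10.77] [-0.57  0.22 -0.  ] max 10.8 0.6 err now [11.3  0.8 86. ] [-4.6  1.7 -0. ]
```

View pics/c2.png

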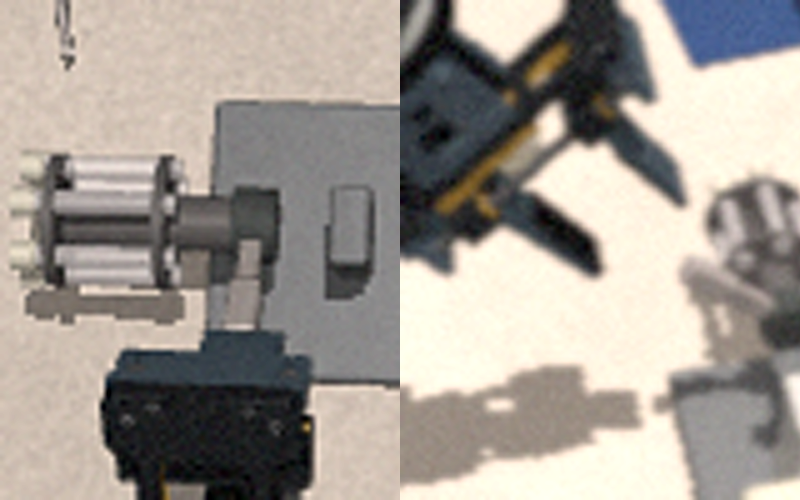

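```bash
python3 - <<'E'
from h import *
plan((503.6,102.6,185),[158,0,90],6)
E
```

```text
6 rows of [ 1.39  3.78 -0.06] [ 2.92  0.27 -0.08] max 3.8 2.9 err now [ 8.5 22.5  2.4] [17.5  1.6 -0.5]
```

Call:
arm_command --deltas "0 3.8 0 2.9 0.3 0 60;0 3.8 0 2.9 0.3 0 60;1.4 3.8 0 2.9 0.3 0 60;1.4 3.8 0 2.9 0.3 0 60;1.4 3.8 0 2.9 0.3 0 60"

```text
time_s: 3.82
ee_pos: [500.7, 98.8, 183.9]
ee_rot: [154.8, -0.2, 89.6]
force: [-1.1, -0.9, 0.2]
gripper_width: 59.8
```

```bash
python3 - <<'E'
from h import *
s=state();print(s["time_s"],s["ee_pos"],s["ee_rot"],s["qpos"])
plan((503.6,102.6,174),[158,0,90],4)
E
```

```text
3.825 [500.70731631  98.75708562 183.89479116] [154.83610848  -0.18965723  89.57919965] [ 13.65463144   3.07630108 119.12614999 -10.43595882  33.70071656
  21.574131  ]
4 rows of [ 0.96 -0.35  2.55] [ 0.79 -0.   -0.12] max 2.6 0.8 err now [ 3.8 -1.6 10.2] [ 3.2 -0.  -0.5]
```

Call:
arm_command --deltas "1 -0.4 2.6 0.8 0 0 60;1 -0.4 2.6 0.8 0 0 60;1 -0.4 2.6 0.8 0 0 60;1 -0.4 2.6 0.8 0 0 60;0 0 0 0 0 0 60"

```text
time_s: 4.45
ee_pos: [502.9, 102.1, 172.6]
ee_rot: [158.0, -0.0, 89.5]
force: [0.0, -0.4, 0.3]
gripper_width: 59.6
```

```bash
python3 - <<'E'
from h import *
s=state();print(s["time_s"],s["ee_pos"],s["ee_rot"],s["qpos"])
plan((533.6,102.6,100),[158,0,90],5)
E
```

```text
4.45 [502.90572076 102.06218805 172.59905884] [ 1.58007031e+02 -3.86405286e-02  8.95363501e+01] [ 13.56896812   5.14530028 117.45186728  -8.75981262  36.31817767
  20.13885797]
5 rows of [ 0.13  0.25 15.76] [-0.    0.03 -0.09] max 15.8 0.1 err now [ 0.7  1.3 78.8] [-0.   0.1 -0.4]
```

Call:
arm_command --deltas "0.1 0.3 12 0 0 0 60;0.1 0.3 12 0 0 0 60;0.1 0.3 12 0 0 0 60;0.1 0.3 12 0 0 0 60;0.1 0.3 12 0 0 0 60"

```text
time_s: 5.08
ee_pos: [527.1, 102.3, 116.8]
ee_rot: [158.0, -0.0, 89.5]
force: [-0.2, -0.0, -0.2]
gripper_width: 59.6
```

Call:
arm_command --deltas "0.1 0 9.4 0 0 0 60;0.1 0 9.4 0 0 0 60;0 0 0 0 0 0 60"

```text
time_s: 5.45
ee_pos: [533.6, 102.4, 99.5]
ee_rot: [158.1, -0.0, 89.5]
force: [-0.6, -0.2, -0.0]
gripper_width: 60.0
```

```bash
python3 - <<'E'
from h import *
s=state();print(s["time_s"],s["ee_pos"],s["ee_rot"],s["qpos"],s["force"])
# upright grasp: TCP at 47 out
plan((572.7,102.6,117),[180,0,90],15)
t=shot("top");d=shot("side")
a=crop(t,240,150,350,250,5);b=crop(d,240,130,350,230,5)
o=np.hstack([a[:, :400],b[:,150:]]);o=np.clip(o*1.6,0,255).astype(np.uint8);cv2.imwrite("pics/c3.png",o)
E
```

```text
5.45 [533.62035628 102.35548763  99.52285489] [ 1.58056042e+02 -1.93978224e-02  8.95270366e+01] [ 12.63469008  13.27278572 120.24781476 -11.31775702  25.48526199
  22.43537636] [-0.59690005 -0.22092841 -0.00133815]
15 rows of [ 0.03  2.8  -0.62] [ 1.46  0.   -0.03] max 2.8 1.5 err now [ 0.6 42.8 -1.6] [21.9  0.1 -0.5]
```

View pics/c3.png

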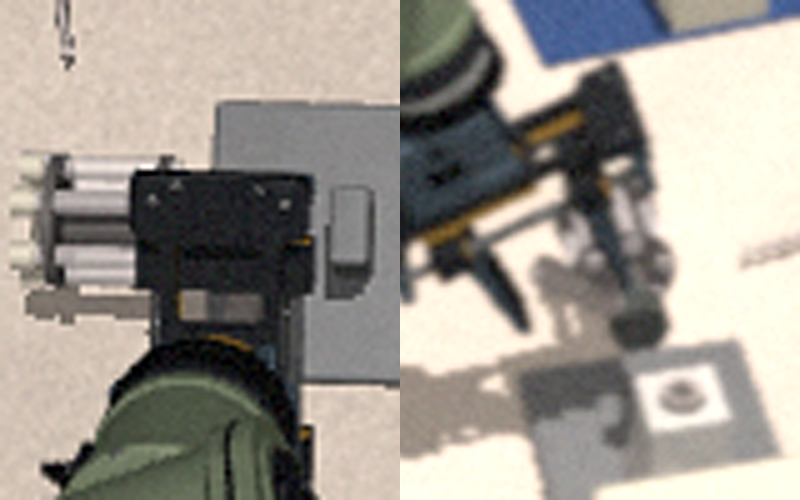

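Call:
arm_command --deltas "0 2.8 -0.6 1.46 0 0 50;0 2.8 -0.6 1.46 0 0 45;0 2.8 -0.6 1.46 0 0 45;0 2.8 -0.6 1.46 0 0 45;0 2.8 -0.6 1.46 0 0 45"

```text
time_s: 6.18
ee_pos: [542.5, 102.0, 107.0]
ee_rot: [165.7, 0.0, 89.5]
force: [-7.2, -0.2, 3.0]
gripper_width: 44.9
```

Call:
arm_command --deltas "0 2.8 -0.6 1.46 0 0 45;0 2.8 -0.6 1.46 0 0 45;0 2.8 -0.6 1.46 0 0 45;0 2.8 -0.6 1.46 0 0 45;0 2.8 -0.6 1.46 0 0 45"

```text
time_s: 6.8
ee_pos: [556.9, 102.0, 113.7]
ee_rot: [172.9, -0.0, 89.5]
force: [-5.4, -1.7, 3.3]
gripper_width: 44.9
```

Call:
arm_command --deltas "0 2.8 -0.6 1.46 0 0 45;0 2.8 -0.6 1.46 0 0 45;0 2.8 -0.6 1.46 0 0 45;0 2.8 -0.6 1.46 0 0 45;0 2.8 -0.6 1.46 0 0 45"

```text
time_s: 7.42
ee_pos: [571.7, 101.9, 118.1]
ee_rot: [-180.0, -0.0, 89.5]
force: [-3.7, -0.1, 3.0]
gripper_width: 44.9
```

```bash
python3 - <<'E'
from h import *
s=state();print(s["time_s"],s["ee_pos"],s["ee_rot"],s["qpos"],s["force"])
plan((572.7,102.6,117),[180,0,90],2)
E
```

```text
7.425 [571.73563517 101.94481398 118.1328016 ] [-1.79957551e+02 -1.71664604e-02  8.95392645e+01] [8.96157746e+00 2.31410133e+01 9.69190902e+01 2.75849367e-02
 5.99789653e+01 9.40849719e+00] [-3.69057179 -0.06876408  3.03098522]
2 rows of [0.33 0.48 0.57] [-0.02 -0.01 -0.23] max 0.6 0.2 err now [0.7 1.  1.1] [-0.  -0.  -0.5]
```

Call:
arm_command --deltas "0.3 0.5 0.5 0 0 -0.2 30;0.3 0.5 0.5 0 0 -0.2 20;0 0 0 0 0 0 10;0 0 0 0 0 0 10;0 0 0 0 0 0 10" --force 25

```text
time_s: 8.05
ee_pos: [573.9, 102.7, 116.6]
ee_rot: [179.9, -0.0, 89.9]
force: [-2.2, -0.5, 0.8]
gripper_width: 17.7
```

Call:
arm_command --deltas "0 0 0 0 0 0 10;0 0 0 0 0 0 10;0 0 0 0 0 0 10"

```text
time_s: 8.43
ee_pos: [573.9, 102.7, 116.6]
ee_rot: [179.9, -0.0, 89.9]
force: [-2.2, -0.4, 1.0]
gripper_width: 17.9
```

```bash
python3 - <<'E'
from h import *
s=state();print(s)
E
```

```text
{'time_s': 8.425, 'qpos': array([9.00707072e+00, 2.33272981e+01, 9.68599465e+01, 2.54238338e-02,
       5.96803395e+01, 9.06777253e+00]), 'qvel': array([ 0.13303301, -0.06888398, -0.0092193 , -0.00533138,  0.06885648,
        0.04104274]), 'effort': array([-9.20781749e-02, -4.32636595e+01, -2.17214620e+01, -2.86957057e-02,
       -5.70741110e-01, -1.15389826e-01]), 'ee_pos': array([573.88834545, 102.74133739, 116.60227643]), 'ee_rot': array([ 1.79872705e+02, -4.25700975e-02,  8.99265363e+01]), 'force': array([-2.23142484, -0.37951635,  1.03730395]), 'torque': array([-0.13396332,  0.35269184, -0.12931183]), 'gripper_width': 17.878594081957853}
```

Call:
arm_command --deltas "0 0 0 0 0 0 28;0 0 0 0 0 0 45;0 0 0 0 0 0 45;0 0 -15 0 0 0 50;0 0 -35 0 0 0 60"

```text
time_s: 9.05
ee_pos: [573.0, 102.5, 166.6]
ee_rot: [-180.0, -0.0, 89.9]
force: [0.6, 0.4, 0.1]
gripper_width: 57.2
```

Call:
arm_command --deltas "0 0 -30 0 0 0 60;0 0 -30 0 0 0 60;0 0 0 0 0 0 60"

```text
time_s: 9.43
ee_pos: [575.3, 102.9, 230.2]
ee_rot: [179.5, -0.1, 89.9]
force: [0.2, 0.7, 0.0]
gripper_width: 59.9
```

```bash
python3 - <<'E'
from h import *
s=state();print(s["time_s"],s["ee_pos"],s["ee_rot"],s["qpos"],s["force"])
plan((502.6,-333,200),[180,0,180],15)
E
```

```text
9.425 [575.30017066 102.89329693 230.24725189] [ 1.79466821e+02 -1.02216398e-01  8.99310836e+01] [9.00303273e+00 1.83371213e+01 8.72257426e+01 1.75548187e-02
 7.38945109e+01 9.06763476e+00] [0.1775263  0.74208124 0.02255943]
15 rows of [-20.39 -25.59   1.89] [ 0.03  0.02 -6.  ] max 25.6 6.0 err now [-436.   -72.4   28.8] [  0.5   0.3 -90.1]
```

Call:
arm_command --deltas "-20.4 -25.6 1.5 0 0 -6 60;-20.4 -25.6 1.5 0 0 -6 60;-20.4 -25.6 1.5 0 0 -6 60;-20.4 -25.6 1.5 0 0 -6 60;-20.4 -25.6 1.5 0 0 -6 60"

```text
time_s: 10.05
ee_pos: [469.2, -22.9, 218.0]
ee_rot: [179.9, -0.0, 120.2]
force: [0.8, -0.4, 0.1]
gripper_width: 60.0
```

Call:
arm_command --deltas "-20.4 -25.6 1.5 0 0 -6 60;-20.4 -25.6 1.5 0 0 -6 60;-20.4 -25.6 1.5 0 0 -6 60;-20.4 -25.6 1.5 0 0 -6 60;-20.4 -25.6 1.5 0 0 -6 60"

```text
time_s: 10.68
ee_pos: [443.0, -182.7, 210.5]
ee_rot: [179.9, 0.0, 150.1]
force: [-0.3, 0.1, 0.1]
gripper_width: 60.2
```

Call:
arm_command --deltas "-20.4 -25.6 1.5 0 0 -6 60;-20.4 -25.6 1.5 0 0 -6 60;-20.4 -25.6 1.5 0 0 -6 60;-20.4 -25.6 1.5 0 0 -6 60;-20.4 -25.6 1.5 0 0 -6 60"

```text
time_s: 11.3
ee_pos: [500.3, -334.3, 202.7]
ee_rot: [179.9, 0.0, -179.9]
force: [0.5, 0.4, 0.0]
gripper_width: 59.9
```

```bash
python3 - <<'E'
from h import *
s=state();print(s["time_s"],s["ee_pos"],s["ee_rot"],s["qpos"])
plan((502.6,-333,150),[180,0,180],5)
t=shot("top");d=shot("side")
cv2.imwrite("pics/t4.png",t);cv2.imwrite("pics/s4.png",d)
a=crop(t,240,160,360,240,6);b=crop(d,285,160,345,230,4);e=crop(d,280,250,360,320,4)
o=np.zeros((760,720,3),np.uint8);o[:480]=a;o[480:760,:240]=b;o[480:760,240:560]=e;o=np.clip(o*1.5,0,255).astype(np.uint8);cv2.imwrite("pics/c4.png",cv2.resize(o,None,fx=.78,fy=.78,interpolation=cv2.INTER_AREA))
E
```

```text
11.3 [ 500.28929202 -334.31451837  202.71040171] [ 1.79904465e+02  4.37126492e-02 -1.79903510e+02] [-3.49052929e+01  2.11300303e+01  8.70338744e+01  1.08737253e-01
  7.18551186e+01 -1.25035699e+02]
5 rows of [-0.46  0.25 10.54] [0.02 0.01 0.02] max 10.5 0.0 err now [-2.3  1.2 52.7] [0.1 0.  0.1]
```

View pics/c4.png

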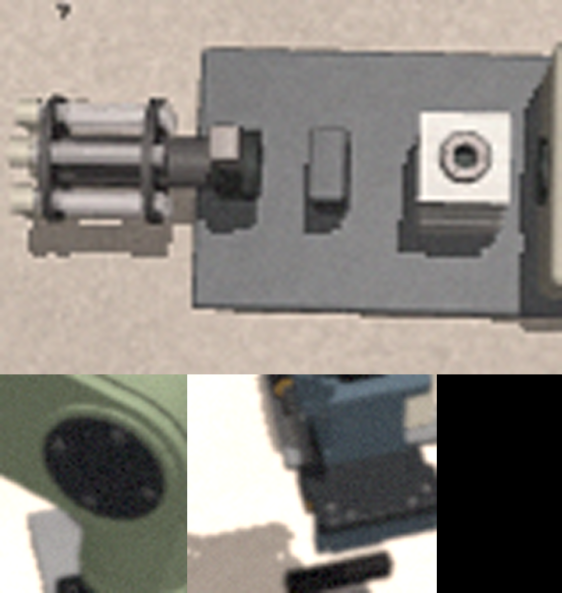

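```bash
python3 - <<'E'
from h import *
for a in(-4,0,4):
    r=np.radians(a);print(a,proj("top",(572.7+84*np.sin(r),102.6,70+84*np.cos(r))))
print("socket",proj("top",(572.7,-17.5,123)))
t=cv2.imread("pics/t4.png")
im=t[160:240,240:360]
for r in range(22,42): print(r+160,im[r,36:60].max(1))
g=cv2.cvtColor(t,cv2.COLOR_BGR2GRAY)[186:202,331:349];print(g)
E
```

```text
-4 [287.33471637 192.8542419 ]
0 [287.40317585 190.32502055]
4 [287.48953066 187.8254607 ]
socket [339.13136196 193.05442635]
182 [121 139 140 142 144 136 103  72  86  85  83  83  84  81  81  84  82  84
  82  81  89  88  86  84]
183 [114 142 143 140 140 135  77  70  87  86  85  84  83  82  83  84  83  83
  86  85  87  86  87  88]
184 [112 113 144 143 137 134  78  75  81  83  85  84  84  83  84  84  86  86
  84  86  84  87  85  89]
185 [118 102 142 142 136 128  80  74  83  84  84  86  86  86  86  86  86  86
  88  86  86  85  88  87]
186 [128 101 143 137 135 131  81  78  80  80  67  69  71  72  87  88  87  88
  90  86  87  87  87  87]
187 [119 113 145 142 137 133  58  79  75 108 116 123 122 118 115  42  74  74
  72  72  89  90  87  89]
188 [ 99 121 146 145 146 137  60  81  77 118 122 123 128 133 110  43  35  32
  30  38  89  88  87  86]
189 [ 71  66  65  67  66  63  37  48  62 115 119 123 128 130 108  44  41  42
  37  42  90  87  84  85]
190 [ 55  54  55  52  56  54  54  54  67 116 121 125 127 129 109  44  45  43
  38  37  91  86  87  86]
191 [ 61  64  62  60  61  63  60  63  73 116 11
[... 1386 characters left out ...]
121  95 150 160 162 153]
 [155 154 136  79 119 125  54  61  63  54  47 110 105  93 151 162 160 155]
 [157 155 136  65 121 125  55  57  57  52  50 113 109  90 148 158 157 149]
 [159 162 149  57 104 139 106  73  58  75  93 138 120  88 163 158 161 153]
 [156 157 156 118  63 122 112 135 129 135 132 120  83 135 161 161 162 155]
 [157 156 160 152  79  58 118 132 132 125 111  72 122 162 159 158 159 150]
 [156 153 159 158 151  96  44  45  46  38  68 127 162 160 157 161 160 152]
 [156 155 154 155 157 158 148 148 136 141 164 158 157 156 156 155 157 150]
 [155 154 155 154 153 153 157 156 161 157 154 157 155 155 156 155 156 147]
 [159 155 155 155 153 154 156 157 156 157 156 156 156 155 156 156 159 148]]
```

Call:
arm_command --deltas "-0.5 0.25 20 0 0 0 60;-0.5 0.25 20 0 0 0 60;-0.5 0.25 20 0 0 0 60;-0.5 0.25 20 0 0 0 60;0 0 0 0 0 0 60"

```text
time_s: 12.02
ee_pos: [501.1, -331.0, 121.8]
ee_rot: [179.8, -0.1, 179.9]
force: [0.4, 0.0, -0.5]
gripper_width: 60.2
```

Call:
arm_command --deltas "-0.7 -1 12 0 0 0 60;-0.7 -1 12 0 0 0 60;0 0 11 0 0 0 60;0 0 0 0 0 0 60;0 0 0 0 0 0 60"

```text
time_s: 12.65
ee_pos: [504.3, -334.6, 88.9]
ee_rot: [180.0, 0.1, 179.9]
force: [-0.3, -0.1, 0.1]
gripper_width: 59.9
```

```bash
python3 - <<'E'
from h import *
s=state();print(s["time_s"],s["ee_pos"],s["ee_rot"],s["force"])
plan((502.6,-333,87),[180,0,180],1)
t=np.mean([grab_frame("top").astype(float) for _ in range(6)],0)
g=t.mean(2).astype(np.float32)
c0=None
hole=g[190:197,335:344];w=np.clip(115-hole,0,60);Y,X=np.mgrid[190:197,335:344];m=(X-339)**2+(Y-193)**2<12
cx,cy=(w*m*X).sum()/(w*m).sum(),(w*m*Y).sum()/(w*m).sum();print("ctr",cx,cy,plane("top",(cx,cy),123))
# radial edge (half level) per angle
th=np.arange(0,360,10);R=[]
for a in th:
    rr=np.arange(0.5,4.5,.05);u=np.cos(np.radians(a)),np.sin(np.radians(a))
    p=cv2.remap(g,(cx+rr*u[0]).astype(np.float32)[None],(cy+rr*u[1]).astype(np.float32)[None],cv2.INTER_CUBIC)[0]
    i=np.argmax(p>88);R.append(rr[i])
R=np.array(R);print(R.round(2))
F=(R*np.exp(-6j*np.radians(th))).mean();print("6th amp",abs(F)*2,"vertex angle img",np.degrees(-np.angle(F))/6*-1)
cv2.imwrite("pics/hole.png",cv2.resize(np.clip(g[183:203,329:349]*1.5,0,255).astype(np.uint8),None,fx=20,fy=20,interpolation=cv2.INTER_CUBIC))
d=shot("side");b=crop(d,270,240,370,350,5);tt=crop(t[:,:,::-1].astype(np.uint8),400,150,500,260,4)
h=cv2.imread("pics/hole.png");o=np.zeros((560,800,3),np.uint8);o[:400,:400]=h;bb=cv2.resize(b,(400,440));o[:440,400:]=bb
cv2.imwrite("pics/c5.png",np.clip(o*1.3,0,255).astype(np.uint8))
E
```

```text
12.65 [ 504.34118627 -334.60244463   88.86246257] [1.79972751e+02 1.42509192e-01 1.79925624e+02] [-0.27090677 -0.05119671  0.13584342]
1 rows of [1.75 1.6  1.86] [ 0.03  0.14 -0.07] max 1.9 0.2 err now [1.7 1.6 1.9] [ 0.   0.1 -0.1]
ctr 338.99495805992007 192.83187012876562 [573.22810875 -17.16879746 123.        ]
[2.6  2.7  2.8  2.85 2.9  2.9  2.6  2.55 2.55 2.6  2.6  2.6  2.65 2.65
 2.7  2.75 2.7  2.55 2.55 2.65 2.75 2.85 2.85 2.8  2.7  2.6  2.7  2.8
 2.75 2.65 2.65 2.6  2.6  2.6  2.65 2.65]
6th amp 0.06741478388617464 vertex angle img 24.606416664833773
```

View pics/c5.png

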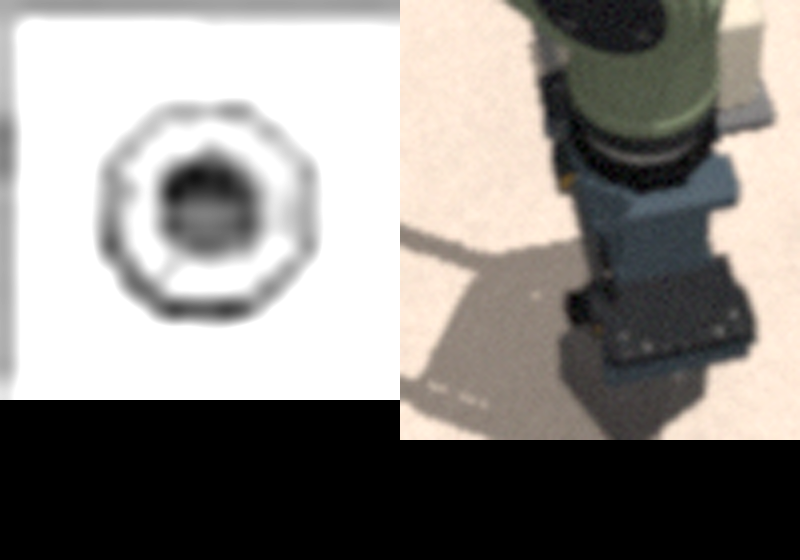

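Call:
arm_command --deltas "1.7 1.6 1.9 0 0 0 60;0 0 0 0 0 0 40;0 0 0 0 0 0 20;0 0 0 0 0 0 8;0 0 0 0 0 0 8" --force 25

```text
time_s: 13.62
ee_pos: [502.5, -332.9, 86.8]
ee_rot: [180.0, 0.1, 179.9]
force: [0.2, 0.3, 0.2]
gripper_width: 23.1
```

Call:
arm_command --deltas "0 0 0 0 0 0 8;0 0 0 0 0 0 8;0 0 0 0 0 0 8"

```text
time_s: 14.0
ee_pos: [502.5, -332.8, 86.8]
ee_rot: [180.0, 0.1, 179.9]
force: [-0.5, 1.2, 0.3]
gripper_width: 15.6
```

```bash
python3 - <<'E'
from h import *
s=state();print(s)
E
```

```text
{'time_s': 14.0, 'qpos': array([-3.46708462e+01,  2.66150780e+01,  9.61526310e+01,  1.24171551e-01,
        5.71478926e+01, -1.24666258e+02]), 'qvel': array([-0.07780635,  0.01232002,  0.03334953, -0.02884698,  0.02558455,
        0.00932961]), 'effort': array([-5.68345492e-02, -4.57351184e+01, -2.00891697e+01, -8.86396249e-02,
        3.21005553e-02, -3.84109224e-07]), 'ee_pos': array([ 502.50636119, -332.84780785,   86.84493557]), 'ee_rot': array([1.79962093e+02, 1.28754729e-01, 1.79928087e+02]), 'force': array([-0.51551571,  1.15400255,  0.32326348]), 'torque': array([ 0.0271208 , -0.01446816,  0.00622857]), 'gripper_width': 15.622317858868291}
```

Call:
arm_command --deltas "0 0 -8 0 0 0 8;0 0 -14 0 0 0 8;0 0 -18 0 0 0 8;0 0 -18 0 0 0 8;0 0 -22 0 0 0 8"

```text
time_s: 14.62
ee_pos: [502.2, -332.9, 168.3]
ee_rot: [180.0, 0.1, 179.9]
force: [0.7, 0.5, -0.5]
gripper_width: 15.7
```

Call:
arm_command --deltas "0 0 -22 0 0 0 8;0 0 -22 0 0 0 8;0 0 -16 0 0 0 8;0 0 -8 0 0 0 8;0 0 0 0 0 0 8"

```text
time_s: 15.25
ee_pos: [502.2, -333.0, 235.2]
ee_rot: [180.0, 0.2, 179.9]
force: [-0.1, -0.2, -1.3]
gripper_width: 15.4
```

```bash
python3 - <<'E'
from h import *
s=state();print(s["time_s"],s["ee_pos"],s["ee_rot"],s["force"],s["torque"],s["gripper_width"],s["qpos"])
plan((573.2,-17.3,230),[180,0,-155],15)
E
```

```text
15.25 [ 502.23711658 -333.00352333  235.18782899] [1.79984252e+02 1.55082734e-01 1.79931943e+02] [-0.07709399 -0.17337439 -1.29948292] [ 0.01657723  0.00413207 -0.02180645] 15.384109721240076 [-3.46957908e+01  2.00865851e+01  8.39022170e+01  1.04226019e-01
  7.58925571e+01 -1.24653054e+02]
15 rows of [-8.95 19.82  0.36] [-0.    0.01 -1.67] max 19.8 1.7 err now [-70.6 315.8   5.5] [ -0.    0.2 -25.1]
```

Call:
arm_command --deltas "-8.95 19.8 0.3 0 0 -1.67 8;-8.95 19.8 0.3 0 0 -1.67 8;-8.95 19.8 0.3 0 0 -1.67 8;-8.95 19.8 0.3 0 0 -1.67 8;-8.95 19.8 0.3 0 0 -1.67 8"

```text
time_s: 15.88
ee_pos: [541.7, -229.9, 233.5]
ee_rot: [180.0, 0.1, -171.6]
force: [0.5, -0.5, -1.2]
gripper_width: 15.8
```

Call:
arm_command --deltas "-8.95 19.8 0.3 0 0 -1.67 8;-8.95 19.8 0.3 0 0 -1.67 8;-8.95 19.8 0.3 0 0 -1.67 8;-8.95 19.8 0.3 0 0 -1.67 8;-8.95 19.8 0.3 0 0 -1.67 8"

```text
time_s: 16.5
ee_pos: [565.2, -124.4, 232.1]
ee_rot: [180.0, 0.1, -163.3]
force: [0.3, 1.3, -1.8]
gripper_width: 15.9
```

Call:
arm_command --deltas "-8.95 19.8 0.3 0 0 -1.67 8;-8.95 19.8 0.3 0 0 -1.67 8;-8.95 19.8 0.3 0 0 -1.67 8;-8.95 19.8 0.3 0 0 -1.67 8;-8.95 19.8 0.3 0 0 -1.67 8"

```text
time_s: 17.12
ee_pos: [573.3, -16.1, 230.7]
ee_rot: [-180.0, 0.1, -154.9]
force: [-0.1, -0.1, -2.1]
gripper_width: 16.2
```

Call:
arm_command --deltas "0 0 0 0 0 0 8;0 0 0 0 0 0 8"

```text
time_s: 17.38
ee_pos: [573.2, -17.6, 230.7]
ee_rot: [-180.0, 0.1, -155.0]
force: [0.3, -0.1, -0.5]
gripper_width: 15.9
```

```bash
python3 - <<'E'
from h import *
s=state();print(s["time_s"],s["ee_pos"],s["ee_rot"],s["force"],s["torque"],s["gripper_width"],s["qpos"])
plan((573.2,-17.3,206),[180,0,-155],4)
d=shot("side");t=shot("top")
print("tip if at tcp-75", proj("side",(s["ee_pos"][0],s["ee_pos"][1],s["ee_pos"][2]-75)),"sock",proj("side",(573.2,-17.2,123)))
o=np.hstack([crop(d,290,150,370,230,5),crop(t,300,150,380,230,5)]);cv2.imwrite("pics/c6.png",np.clip(o*1.5,0,255).astype(np.uint8))
E
```

```text
17.375 [573.24404271 -17.58916524 230.68074423] [-1.79951709e+02  1.13515231e-01 -1.54998174e+02] [ 0.34566874 -0.06080099 -0.49380251] [0.02304198 0.05723095 0.00224924] 15.93309909884225 [-2.91257771e+00  1.75492499e+01  8.83126207e+01  1.08907629e-02
  7.40152145e+01 -1.17917344e+02]
4 rows of [-0.01  0.07  6.17] [-0.01  0.03  0.  ] max 6.2 0.0 err now [-0.   0.3 24.7] [-0.   0.1  0. ]
tip if at tcp-75 [325.42171526 199.38736086] sock [325.28297874 207.66117974]
```

View pics/c6.png

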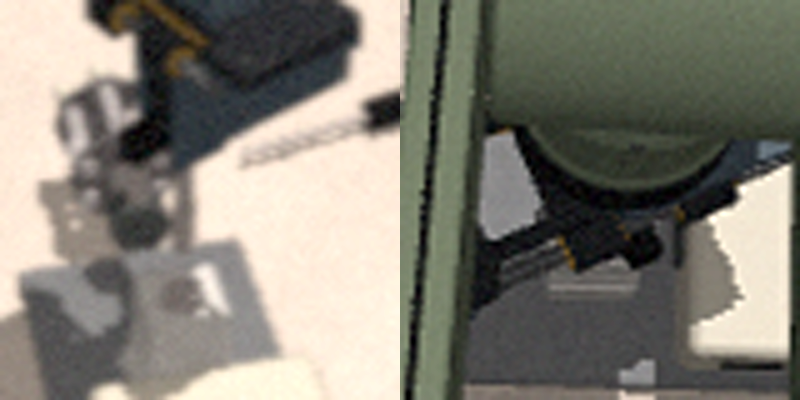

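Call:
arm_command --deltas "0 0.1 6 0 0 0 8;0 0.1 6 0 0 0 8;0 0.1 6 0 0 0 8;0 0 6 0 0 0 8;0 0 2 0 0 0 8"

```text
time_s: 18.1
ee_pos: [572.9, -17.2, 204.0]
ee_rot: [180.0, 0.1, -155.0]
force: [-0.3, -0.4, -0.1]
gripper_width: 15.7
```

Call:
arm_command --deltas "0 0 1 0 0 0 8;0 0 1 0 0 0 8;0 0 0 0 0 0 8"

```text
time_s: 18.48
ee_pos: [573.3, -17.2, 202.8]
ee_rot: [-180.0, 0.1, -155.0]
force: [-0.4, -0.0, -1.7]
gripper_width: 15.8
```

Call:
arm_command --deltas "0 0 1 0 0 0 8;0 0 0 0 0 0 8"

```text
time_s: 18.73
ee_pos: [573.2, -17.2, 201.6]
ee_rot: [-180.0, 0.1, -155.0]
force: [-0.8, 0.3, -0.9]
gripper_width: 15.8
```

Call:
arm_command --deltas "0 0 1 0 0 0 8;0 0 1 0 0 0 8;0 0 1 0 0 0 8;0 0 0 0 0 0 8"

```text
time_s: 19.23
ee_pos: [573.1, -17.2, 198.6]
ee_rot: [-180.0, 0.1, -155.0]
force: [0.0, 0.3, -1.2]
gripper_width: 15.9
```

Call:
arm_command --deltas "0 0 1 0 0 0 8;0 0 1 0 0 0 8;0 0 0 0 0 0 8"

```text
time_s: 19.6
ee_pos: [573.2, -17.2, 196.6]
ee_rot: [-180.0, 0.1, -155.0]
force: [-0.2, 0.4, -0.9]
gripper_width: 15.7
```

Call:
arm_command --deltas "0 0 1 0 0 0 8;0 0 1 0 0 0 8;0 0 0 0 0 0 8"

```text
time_s: 19.98
ee_pos: [573.2, -17.2, 194.6]
ee_rot: [-180.0, 0.1, -155.0]
force: [-0.1, -0.0, -1.0]
gripper_width: 15.9
```

Call:
arm_command --deltas "0 0 1 0 0 0 8;0 0 1 0 0 0 8;0 0 0 0 0 0 8"

```text
time_s: 20.35
ee_pos: [573.1, -17.2, 192.6]
ee_rot: [-180.0, 0.1, -155.0]
force: [-0.7, 0.6, -1.5]
gripper_width: 16.0
```

Call:
arm_command --deltas "0 0 1 0 0 0 8;0 0 0 0 0 0 8"

```text
time_s: 20.6
ee_pos: [573.3, -17.1, 191.7]
ee_rot: [-180.0, 0.1, -155.0]
force: [0.6, 0.8, -0.7]
gripper_width: 15.9
```

Call:
arm_command --deltas "0 0 1 0 0 0 8;0 0 0 0 0 0 8"

```text
time_s: 20.85
ee_pos: [573.3, -17.1, 190.6]
ee_rot: [-180.0, 0.1, -155.0]
force: [-0.1, 0.4, -1.8]
gripper_width: 15.8
```

Call:
arm_command --deltas "0 0 1 0 0 0 8;0 0 1 0 0 0 8;0 0 0 0 0 0 8"

```text
time_s: 21.22
ee_pos: [573.3, -17.1, 188.6]
ee_rot: [-180.0, 0.1, -155.0]
force: [0.5, 0.2, -1.4]
gripper_width: 15.9
```

Call:
arm_command --deltas "0 0 1 0 0 0 8;0 0 0 0 0 0 8"

```text
time_s: 21.48
ee_pos: [573.3, -17.1, 187.6]
ee_rot: [-180.0, 0.1, -155.0]
force: [0.3, 1.5, -0.8]
gripper_width: 16.0
```

Call:
arm_command --deltas "0 0 1 0 0 0 8;0 0 0 0 0 0 8"

```text
time_s: 21.72
ee_pos: [573.3, -17.1, 186.6]
ee_rot: [-180.0, 0.1, -155.0]
force: [1.0, 0.9, -1.1]
gripper_width: 16.3
```

```bash
python3 - <<'E'
from h import *
s=state();print(s["time_s"],s["ee_pos"],s["force"],s["torque"],s["gripper_width"])
E
```

```text
21.725 [573.28326134 -17.11619177 186.63041017] [ 1.03368046  0.87992304 -1.10473412] [ 0.48680902 -0.09808478  0.0375743 ] 16.28544433537681
```

Call:
arm_command --deltas "-0.3 0.2 1 0 0 0 8;0 0 0 0 0 0 8;0 0 0 0 0 0 8"

```text
time_s: 22.1
ee_pos: [573.3, -17.0, 185.5]
ee_rot: [-180.0, 0.1, -155.0]
force: [0.3, 0.4, -0.6]
gripper_width: 15.9
```

```bash
python3 - <<'E'
from h import *
s=state();print(s["time_s"],s["ee_pos"],s["force"],s["torque"],s["gripper_width"])
E
```

```text
22.1 [573.33003263 -16.98594728 185.52663644] [ 0.25961254  0.36592799 -0.60400532] [ 0.24469965 -0.05181894  0.01121761] 15.922494538342622
```

Call:
arm_command --deltas "0 0 1 0 0 0 8;0 0 0 0 0 0 8;0 0 0 0 0 0 8"

```text
time_s: 22.48
ee_pos: [573.4, -17.0, 184.6]
ee_rot: [-180.0, 0.1, -155.0]
force: [0.1, 1.1, -0.5]
gripper_width: 15.9
```

```bash
python3 - <<'E'
from h import *
s=state();print(s["time_s"],s["ee_pos"],s["force"],s["torque"],s["gripper_width"])
E
```

```text
22.475 [573.37022838 -16.95236973 184.58335323] [ 0.05508573  1.05536894 -0.48665798] [ 0.15525325 -0.03895489 -0.00527103] 15.916234096267502
```

Call:
arm_command --deltas "-0.1 0.2 1 0 0 0 8;0 0 0 0 0 0 8"

```text
time_s: 22.72
ee_pos: [573.4, -16.8, 183.5]
ee_rot: [-180.0, 0.1, -155.0]
force: [0.2, 0.7, -1.5]
gripper_width: 15.8
```

Call:
arm_command --deltas "0 0 1 0 0 0 8;0 0 0 0 0 0 8"

```text
time_s: 22.98
ee_pos: [573.4, -16.8, 182.6]
ee_rot: [-180.0, 0.1, -155.0]
force: [0.8, -0.9, -1.1]
gripper_width: 16.2
```

Call:
arm_command --deltas "0 0 1 0 0 0 8;0 0 0 0 0 0 8"

```text
time_s: 23.22
ee_pos: [573.5, -16.8, 182.3]
ee_rot: [-180.0, 0.2, -155.0]
force: [-1.3, -0.7, 3.7]
gripper_width: 15.8
```

Call:
arm_command --deltas "0 0 0.2 0 0 5 8;0 0 0.26 0 0 5 8;0 0 0.26 0 0 5 8;0 0 0.26 0 0 5 8;0 0 0.26 0 0 5 8"

```text
time_s: 23.85
ee_pos: [573.6, -16.9, 181.2]
ee_rot: [180.0, 0.2, 179.8]
force: [-1.5, -1.4, 4.0]
gripper_width: 15.7
```

```bash
cat >q.py <<'E'
from h import *
s=state();print(s["time_s"],s["ee_pos"].round(2),s["ee_rot"].round(2),"F",s["force"].round(2),"T",s["torque"].round(3),s["gripper_width"].round(2),s["effort"][5].round(3))
E
python3 q.py
```

```text
Traceback (most recent call last):
  File "q.py", line 2, in <module>
    s=state();print(s["time_s"],s["ee_pos"].round(2),s["ee_rot"].round(2),"F",s["force"].round(2),"T",s["torque"].round(3),s["gripper_width"].round(2),s["effort"][5].round(3))
                                                                                                                           ^^^^^^^^^^^^^^^^^^^^^^^^
AttributeError: 'float' object has no attribute 'round'
```

Call:
arm_command --deltas "0 0 0.26 0 0 5 8;0 0 0.26 0 0 5 8;0 0 0.26 0 0 5 8;0 0 0.26 0 0 5 8;0 0 0.26 0 0 5 8"

```text
time_s: 24.48
ee_pos: [573.6, -17.1, 179.9]
ee_rot: [179.9, 0.2, 154.8]
force: [-0.8, -0.5, 4.8]
gripper_width: 15.8
```

```bash
python3 q.py
```

```text
Traceback (most recent call last):
  File "q.py", line 2, in <module>
    s=state();print(s["time_s"],s["ee_pos"].round(2),s["ee_rot"].round(2),"F",s["force"].round(2),"T",s["torque"].round(3),s["gripper_width"].round(2),s["effort"][5].round(3))
                                                                                                                           ^^^^^^^^^^^^^^^^^^^^^^^^
AttributeError: 'float' object has no attribute 'round'
```

```bash
sed -i 's/s\["gripper_width"\].round(2)/round(s["gripper_width"],2)/' q.py; python3 q.py
```

```text
24.475 [573.65 -17.11 179.91] [1.7994e+02 1.7000e-01 1.5484e+02] F [-0.77 -0.48  4.83] T [-0.255  0.266  0.043] 15.8 -0.483
```

Call:
arm_command --deltas "0 0 0.15 0 0 3 8;0 0 0.15 0 0 3 8;0 0 0.15 0 0 3 8;0 0 0.15 0 0 3 8"

```text
time_s: 24.98
ee_pos: [573.7, -17.2, 179.3]
ee_rot: [179.9, 0.2, 142.9]
force: [-2.6, -1.6, 3.6]
gripper_width: 16.0
```

```bash
python3 q.py
```

```text
24.975 [573.65 -17.18 179.27] [1.7991e+02 1.6000e-01 1.4290e+02] F [-2.64 -1.56  3.65] T [-0.312  0.337  0.058] 16.03 -0.26
```

Call:
arm_command --deltas "0 0 0.15 0 0 3 8;0 0 0.15 0 0 3 8;0 0 0.15 0 0 3 8"

```text
time_s: 25.35
ee_pos: [573.6, -17.2, 178.8]
ee_rot: [179.9, 0.1, 133.9]
force: [-0.9, -1.7, 3.4]
gripper_width: 15.8
```

```bash
python3 q.py
```

```text
25.35 [573.62 -17.22 178.79] [1.7990e+02 1.5000e-01 1.3391e+02] F [-0.86 -1.67  3.43] T [-0.43   0.303  0.062] 15.84 -0.26
```

Call:
arm_command --deltas "0 -0.3 0.15 0 0 3 8;0 0 0.15 0 0 3 8;0 0 0 0 0 0 8"

```text
time_s: 25.72
ee_pos: [573.5, -17.3, 178.4]
ee_rot: [179.9, 0.1, 128.0]
force: [-0.8, -0.9, 3.9]
gripper_width: 15.9
```

```bash
python3 q.py
```

```text
25.725 [573.54 -17.3  178.44] [1.7986e+02 1.3000e-01 1.2803e+02] F [-0.85 -0.89  3.9 ] T [-0.413  0.233  0.033] 15.9 0.153
```

Call:
arm_command --deltas "0 0 0.15 0 0 3 8;0 0 0.15 0 0 3 8;0 0 0 0 0 0 8"

```text
time_s: 26.1
ee_pos: [573.5, -17.3, 178.1]
ee_rot: [179.9, 0.1, 122.1]
force: [-1.4, -2.2, 4.8]
gripper_width: 15.8
```

```bash
python3 q.py
```

```text
26.1 [573.52 -17.3  178.06] [1.7985e+02 1.1000e-01 1.2206e+02] F [-1.37 -2.25  4.76] T [-0.544  0.305  0.078] 15.83 0.136
```

Call:
arm_command --deltas "0 0 0.15 0 0 3 8;0 0 0.15 0 0 3 8;0 0 0 0 0 0 8"

```text
time_s: 26.48
ee_pos: [573.5, -17.3, 177.8]
ee_rot: [179.8, 0.1, 116.1]
force: [-0.7, -1.0, 4.9]
gripper_width: 16.2
```

```bash
python3 q.py
```

```text
26.475 [573.53 -17.34 177.8 ] [1.7984e+02 1.0000e-01 1.1607e+02] F [-0.74 -1.04  4.9 ] T [-0.528  0.25   0.06 ] 16.2 0.123
```

Call:
arm_command --deltas "0 -0.2 0.15 0 0 3 8;0 0 0.15 0 0 3 8;0 0 0 0 0 0 8"

```text
time_s: 26.85
ee_pos: [573.5, -17.4, 177.5]
ee_rot: [179.8, 0.1, 110.1]
force: [0.6, -0.9, 4.6]
gripper_width: 15.8
```

```bash
python3 q.py
```

```text
26.85 [573.47 -17.41 177.47] [1.7982e+02 8.0000e-02 1.1007e+02] F [ 0.62 -0.9   4.56] T [-0.536  0.203  0.092] 15.76 0.123
```

Call:
arm_command --deltas "0 0 0.15 0 0 3 8;0 0 0.15 0 0 3 8;0 0 0 0 0 0 8"

```text
time_s: 27.22
ee_pos: [573.4, -17.4, 177.2]
ee_rot: [179.8, 0.1, 104.1]
force: [-0.8, -1.9, 4.8]
gripper_width: 15.8
```

```bash
python3 q.py
```

```text
27.225 [573.41 -17.42 177.15] [1.7982e+02 6.0000e-02 1.0407e+02] F [-0.81 -1.92  4.79] T [-0.554  0.252  0.089] 15.78 0.123
```

Call:
arm_command --deltas "0 0 0.15 0 0 3 8;0 0 0.15 0 0 3 8;0 0 0 0 0 0 8"

```text
time_s: 27.6
ee_pos: [573.4, -17.5, 176.9]
ee_rot: [179.8, 0.0, 98.1]
force: [-1.7, -2.0, 5.7]
gripper_width: 16.0
```

```bash
python3 q.py
```

```text
27.6 [573.39 -17.48 176.85] [1.7982e+02 5.0000e-02 9.8070e+01] F [-1.67 -2.05  5.66] T [-0.63   0.259  0.044] 15.97 0.124
```

```bash
cat >q.py <<'E'
from h import *
import sys
S=[]
for _ in range(int(sys.argv[1])): grab_frame("top");S.append(state())
s=S[-1];a=lambda k:np.mean([x[k] for x in S],0)
print(s["time_s"],a("ee_pos").round(2),a("ee_rot").round(2),"F",a("force").round(2),"T",a("torque").round(3),"sdz",np.std([x["torque"][2] for x in S]).round(3),round(s["gripper_width"],2))
E
```

Call:
arm_command --deltas "-0.4 -0.2 0.1 0 0 2 8;0 0 0.1 0 0 2 8"

```text
time_s: 27.85
ee_pos: [573.3, -17.6, 176.7]
ee_rot: [179.8, 0.0, 94.0]
force: [-0.4, -1.6, 5.9]
gripper_width: 15.8
```

```bash
python3 q.py 8
```

```text
28.25 [573.33 -17.58 176.69] [179.8    0.    94.06] F [-0.72 -1.38  5.52] T [-0.431  0.247  0.062] sdz 0.022 15.89
```

Call:
arm_command --deltas "0 0 0.15 0 0 3 8;0 0 0.15 0 0 3 8"

```text
time_s: 28.5
ee_pos: [573.3, -17.6, 176.5]
ee_rot: [179.8, -0.0, 88.0]
force: [-1.0, -0.8, 6.2]
gripper_width: 16.1
```

```bash
python3 q.py 8
```

```text
28.9 [573.3  -17.59 176.57] [ 1.798e+02 -2.000e-02  8.806e+01] F [-1.18 -1.4   6.17] T [-0.442  0.307  0.076] sdz 0.03 15.95
```

Call:
arm_command --deltas "0 0 0.05 0 0 3 8;0 0 0 0 0 0 8"

```text
time_s: 29.15
ee_pos: [573.3, -17.6, 176.5]
ee_rot: [179.8, -0.0, 85.1]
force: [-0.7, -1.8, 5.8]
gripper_width: 16.1
```

```bash
python3 q.py 10
```

```text
29.65 [573.28 -17.61 176.51] [ 1.798e+02 -3.000e-02  8.509e+01] F [-1.32 -1.29  6.18] T [-0.438  0.334  0.095] sdz 0.018 16.03
```

Call:
arm_command --deltas "0 0 0.05 0 0 3 8;0 0 0 0 0 0 8"

```text
time_s: 29.9
ee_pos: [573.3, -17.6, 176.4]
ee_rot: [179.8, -0.0, 82.1]
force: [-0.6, -0.2, 5.2]
gripper_width: 16.3
```

```bash
python3 q.py 10
```

```text
30.4 [573.25 -17.62 176.46] [ 1.7981e+02 -3.0000e-02  8.2090e+01] F [-1.06 -1.33  6.28] T [-0.451  0.344  0.128] sdz 0.021 15.95
```

```bash
python3 q.py 12
```

```text
31.0 [573.26 -17.62 176.46] [ 1.7981e+02 -3.0000e-02  8.2090e+01] F [-1.26 -1.52  6.21] T [-0.433  0.33   0.112] sdz 0.022 16.16
```

Call:
arm_command --deltas "0 0 0 0 0 0 20;0 0 0 0 0 0 30;0 0 0 0 0 0 45;0 0 0 0 0 0 45"

```text
time_s: 31.5
ee_pos: [572.8, -17.3, 175.4]
ee_rot: [179.9, -0.1, 82.0]
force: [-0.7, -0.2, 0.2]
gripper_width: 44.1
```

Call:
arm_command --deltas "0 0 -8 0 0 0 45;0 0 -15 0 0 0 45;0 0 -30 0 0 0 45;0 0 -30 0 0 0 45;0 0 -30 0 0 0 45"

```text
time_s: 32.12
ee_pos: [572.8, -17.5, 291.1]
ee_rot: [179.8, -0.1, 82.0]
force: [0.6, -0.3, 1.0]
gripper_width: 44.8
```

```bash
python3 q.py 2; python3 - <<'E'
from h import *
plan((400,200,300),[180,0,110],10)
E
```

```text
32.225 [574.63 -17.54 294.58] [ 1.7933e+02 -1.1000e-01  8.1980e+01] F [1.22 0.02 1.58] T [-0.047 -0.032 -0.014] sdz 0.001 45.1
10 rows of [ 23.31 -15.81  -0.72] [ 0.07  0.01 -2.8 ] max 23.3 2.8 err now [ 191.1 -203.1   -8.3] [  0.7   0.1 -28. ]
```

Call:
arm_command --deltas "23 -16 -1 0 0 -2.8 45;23 -16 -1 0 0 -2.8 45;23 -16 -1 0 0 -2.8 45;23 -16 -1 0 0 -2.8 45;23 -16 -1 0 0 -2.8 45"

```text
time_s: 32.85
ee_pos: [496.9, 101.2, 293.2]
ee_rot: [179.9, -0.0, 96.1]
force: [-0.7, 0.0, 0.7]
gripper_width: 45.0
```

Call:
arm_command --deltas "23 -16 -1 0 0 -2.8 45;23 -16 -1 0 0 -2.8 45;23 -16 -1 0 0 -2.8 45;23 -16 -1 0 0 -2.8 45;23 -16 -1 0 0 -2.8 45"

```text
time_s: 33.48
ee_pos: [395.5, 197.3, 298.1]
ee_rot: [179.9, 0.0, 110.1]
force: [0.1, 0.8, 0.1]
gripper_width: 45.1
```

```bash
python3 - <<'E'
from h import *
t=shot("top");d=shot("side");a=cv2.imread("pics/top0.png")
print("bar expected (z~%.0f)"%(176.5+19+10),proj("top",(573.2,-17.6,205)),proj("side",(573.2,-17.6,205)))
df=cv2.absdiff(t,a).max(2)
for n,(x0,y0,x1,y1) in dict(jar=(165,238,195,266),reagent=(418,120,450,156),driver=(236,88,262,168)).items(): print(n,df[y0:y1,x0:x1].mean(),df[y0:y1,x0:x1].max())
m=(t[170:230,270:420].max(2)<35);
o=np.zeros((600,800,3),np.uint8);o[:400,:800]=crop(t,230,130,430,230,4);o[400:,:300]=cv2.resize(d[150:250,250:400],(300,200));o[400:,300:620]=cv2.resize(t,(320,200))
cv2.imwrite("pics/c7.png",np.clip(o*1.5,0,255).astype(np.uint8))
E
```

```text
bar expected (z~206) [340.33314671 187.66454568] [325.5520973  186.10391621]
jar 72.92619047619047 134
reagent 10.354166666666666 20
driver 11.667307692307693 20
```

View pics/c7.png

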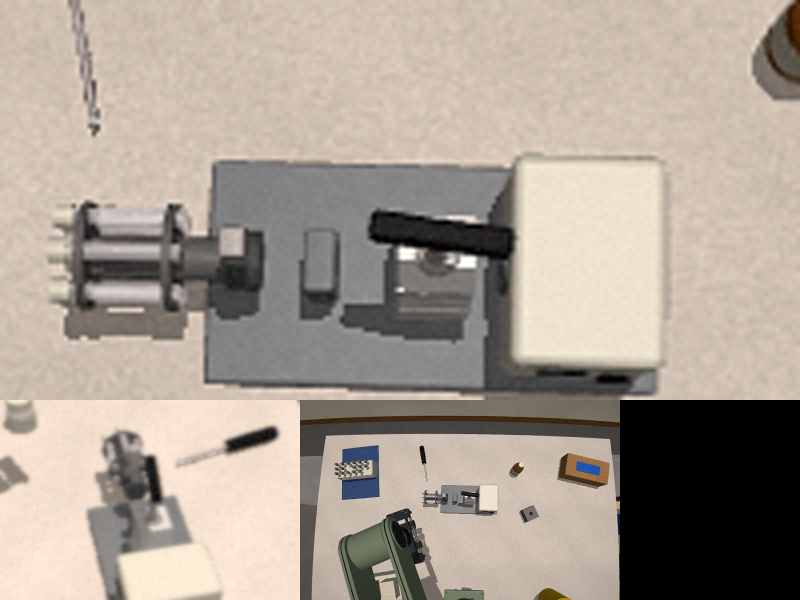

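```bash
python3 - <<'E'
from h import *
d=shot("side");a=cv2.imread("pics/side0.png")
df=cv2.absdiff(d,a).max(2)[140:170,248:272];print("jar side",df.mean(),df.max())
print(state()["force"],state()["ee_pos"]);print(job_done())
E
```

```text
jar side 3.4208333333333334 10
[ 0.53028303 -0.33520042  0.13180416] [395.8888451  197.10787763 298.41063488]
the job is handed in; nothing more can be done
None
```

The job is done and handed in at about 34 s on the robot's clock, well under the 72 s limit.

- **Rotor:** I pushed the tab from about -44° to straight up and squared it by closing the jaws flat on it. The fingers read 17.9 mm on the 18 mm tab. The top picture put it within about 1° of upright, and the last picture still shows it standing straight up.
- **Key insertion:** I took the hex key from its holder and turned it about 25° to match the socket flats seen in the image. It went in with about 1 N of resistance until it bottomed, with about 5 N more at the bottom. That puts the socket mouth at about 123 mm, within the stated 121 to 125 mm.
- **Tightening:** I turned it about 123° clockwise. The torque was about 0.06 N m while free, then rose, and the last two averaged readings held still were 0.128 and 0.112 N m. Individual readings scatter by about 0.02 N m.
- **After letting go:** The key stands in the screw with its bar where expected, within about 1 pixel, and the arm is clear and touching nothing.
- **Other objects:** The bottle, screwdriver and jar look unmoved. The arm hid the jar in the last top picture, so I checked it in the side picture, where it was unchanged.

**Deviations:** My first approach to the tab, tilted 44°, came close to a wrist singularity and drifted about 9 mm in free space. It touched nothing, and I used a 22° tilt instead. While turning, there was a side load of 1 to 3 N on the key, which I partly corrected.

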